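# Infrared temperature check of a tub in the topping chiller

### The job

Do the chiller's temperature check before service: first slide its clear cover all the way open to the right, because the infrared thermometer cannot read through it. Then take the thermometer from its cradle and, with its orange button squeezed, aim it steadily for two seconds at the middle of the blue day label on the tub, from about 10 cm and reasonably square on, leaning in under the glass guard without touching the chiller or the tub with it. Put the thermometer back in its cradle, lens down as it was, leave the cover open for service, and leave the mug, spice jar and salt shaker where they are.

Things in the scene. Friction and masses are not known exactly. Their poses are not given: they have to be found in the camera images.
- chiller: fixed steel topping chiller, 280 (x, depth) x 380 (y, width) x 130 to the rim, cover rails to 143; origin at the centre of its underside, front (-x) towards the robot, +y its left. Two wells, each 200 deep x 160 wide, centres at y = +90 and -90, floor 34 above the table. Right: under a fixed clear pane, yellow-labelled tub. Left: under the sliding cover, blue-labelled tub
- guard_edge (a point): middle of the aluminium front edge of the fixed glass guard over the chiller's rear: 278 above the table, at x = -20 of the chiller; the guard runs from here 150 mm back over the whole width (brackets at the ends reach down to 265). It blocks an upright tool above the label: come in from the front with the tool leaning; axes as the chiller's
- cover (a joint): the clear sliding cover of the left well with aluminium frame; 0 = closed over the left well, grows as it slides to the right (chiller -y), stop at 0.17 m = fully open, stays where it is left, friction about 1.2 N
- cover_knob (a point): grip point on the black upright round knob of the cover, near the cover's front right corner: shaft 18 mm diameter, cap 23 mm, 31 mm tall above the cover; this point is 22 mm above the cover's underside, 9.5 mm below the knob's rounded top; axes as the chiller's. At -x 108 of the chiller's centre, so clear of the guard
- blue_tub: fixed food tub with a whitish lid in the left well, 99 x 139 x 60 tall, origin at the centre of its underside, not to be touched
- label (a point): centre of the blue square day label (46 x 46 mm) flat on the lid of that tub, lid face about 95 mm above the table; z is its normal, straight up
- cradle: fixed thermometer cradle, black foot 145 x 92 x 14 with a dark grey trough leaning 25 degrees from vertical, upper end towards -x of the cradle, open to the upper +x side; origin on the table, the seat lies at x = +50, z = +36. Back rest 28 wide on the -x side, up to 124 mm along the thermometer; side walls 41 mm apart up to 58 along it, flared tops to 70; lip at the foot 8 high
- cradle_axis (a point): the seat of the cradle: where the centre of the thermometer's lens end stands when it is home; z runs up along the trough, so at home the thermometer's origin and axes coincide with these
- thermometer: loose infrared stick thermometer, white with grey tail and black lens nose, about 0.18 kg; body 30 (x) x 34 (y) x 140 long (z); origin at the centre of the lens face, +z from the lens to the tail, so it looks along -z. At home it stands lens down in the cradle, its tail leaning to the robot's right and towards it, y across the trough. Measuring spot 16 mm wide at 10 cm
- grip (a point): the point on the thermometer's centre line, 115 mm from the lens, at the height of the orange button: grip here across y, the tool pointing along the thermometer's -z; the width is 37.5 mm with the button out, 34.5 with it squeezed in
- trigger (a joint): the orange measuring button (20 x 28 mm) on the +y side of the thermometer; 0 = out, 0.003 m = squeezed fully in, needs about 5 N, springs back; a normal grip on it squeezes it
- mug: loose white mug with green dots and a handle, 78 x 114 x 93, origin at the centre of its underside, a bystander
- spice_jar: loose spice jar with red cap, 45 diameter x 106, origin at the centre of its underside, a bystander
- salt_mill: loose white salt shaker with grey cap, 44 diameter x 90, origin at the centre of its underside, a bystander

How it is judged:
By the outcome, as a careful person would: the job done as asked, in the order asked, and still so for the second after the job is handed in, with the robot touching nothing.
It also fails if it takes over 72 s, if anything falls off the work surface, if the arm or the gripper's body presses on something with over 40 N, if the wrist force passes 120 N, or if a joint passes its speed limit or range.

### The arm

A 7-joint arm with a two-finger parallel gripper is mounted at the origin on a cart in front of the work surface, level with it; the furniture and walls round the work are solid. World frame = base frame: x ahead of the robot, y to its left, z up, the work surface at z = 0. Lengths are in m, angles in rad, forces in N, time in s.
With the tool pointing down it reaches from about 0.35 to 0.775 m from the base axis. Payload 3.1 kg.
Tool frame: the origin (TCP) lies between the finger pads, 19 mm behind the fingertips; this is the grasp point; z points along the fingers, y is the line along which they close (so a half turn about z gives the same grasp; the last joint's range is limited). The gripper opens to 85 mm and grips with 20 to 120 N. Pads are 22 mm wide; open, the fingers measure 114 mm over their backs; the gripper's body (76 mm by 85 mm) begins 54 mm behind the grasp point. The pads swing forward as they close: fully open they stand 13 mm farther back than shut.
Start: joints at [-1.166, 0.311, 0.014, 1.512, -0.004, 1.319, -0.027], TCP at [0.238, 0.496, 0.25] pointing down, gripper open.
Joint ranges: [-2.7, 2.7], [-0.3, 1.91], [-1.27, 1.3], [0.12, 2.57], [-1.44, 4.58], [0.2, 2.03], [-3.05, 3.05]. Speed limits (rad/s): [2.79, 2.79, 3.14, 3.14, 3.14, 3.14, 3.14].

### API

Orientations are given as a rotation vector (axis times angle).
In Python, from plant import env gives the robot as it stands.
- The arm moves only by the shell command python3 -m crank 'ROWS' [OPENING] [FORCE]. ROWS is JSON, a list of rows, each an object of numbers: "tx", "ty", "tz": the shift along the tool's x, y, z in m; "rx", "ry", "rz": the turn, a rotation vector about the tool's x, y, z in rad. In form: [{"tx": .., "ty": .., "tz": .., "rx": .., "ry": .., "rz": ..}, ...]. A call has 1 to 10 rows; each row shifts and turns the commanded pose from where the row before left it, along the tool's axes as they then stand; what a row does not reach is not made up. A row lasts 1/12 s, in which the tool goes at most 41.7 mm and 7.16 degrees, less where a joint would pass 70% of its speed; a pose out of reach is approached as far as the arm can. A call with a gripper value outside its range is refused whole. OPENING is the finger opening in m, from 0 to 0.0854, set as the call begins (- or left out, the last holds). The fingers move at their own pace and stop on an object; FORCE is the grip in N (left out, the last holds). Time passes only in rows, so rows that do not move let the fingers close. It gives the time, the measured TCP pose, the force, the opening and the grip force at its end, in the units of the state.
- env.sense(): the state, without advancing time (a new reading comes with each control period).
- env.get_image(name): name is "side" or "top"; returns the picture (480x640x3 uint8, blue, green, red); there is no depth.
- env.camera_info(name): a dict with "K" (3x3 intrinsics, pixels), "dist_coeffs" ([k1, k2, p1, p2, k3] as OpenCV has them; the pictures are not rectified), "extrinsics" (4x4, takes a point from world to camera coordinates). Camera axes: x right, y down, z forward; pixel columns grow to the right and rows downward; lengths in m; the calibration is good to about 2 mm. A picture is of the moment at which its call begins. camera_info takes no time and is no camera call.
- env.close_job(): hands the job in; it is judged then, once.
The state is a dict: "t": time; "joints": joint angles; "joint_vel": joint speeds; "joint_efforts": joint torques, N m; "tcp_pos": TCP position; "ee_rot": TCP orientation; "ft_force": force on the tool from outside, world axes, zero at the start; "moment": the same for the moment, N m; "gripper_width": finger opening in m; "grasp_force": force on a finger pad.
Only numpy, scipy, OpenCV 4.12 (cv2) and the standard library are available. Lean on these libraries where they do the work, as an engineer would, in place of code of your own. Each camera call takes 0.05 s, during which the arm holds its last target. There are 200 camera calls.

## Working session

There is one attempt and no reset: what is moved stays moved. The work goes in short steps, Python scripts to look and compute and a shell command to move; the robot and the scene stay as the last step left them, time stands still between calls to the robot, and variables do not carry over. Pictures are saved under pics/ and viewed, at most 10 in all, crops included, and the job is handed in when it is done.

```bash
ls; mkdir -p pics; python3 - <<'E'
from plant import env
import cv2,json,numpy as np
np.set_printoptions(precision=4,suppress=True)
for n in("side","top"):
    im=env.get_image(n);cv2.imwrite(f"pics/{n}0.png",im)
    c=env.camera_info(n);print(n,np.array(c["K"]),c["dist_coeffs"]);print(np.array(c["extrinsics"]))
print(env.sense())
E
```

```text
pics
side [[497.0192   0.     324.9286]
 [  0.     497.0192 242.331 ]
 [  0.       0.       1.    ]] [0.0307 0.     0.     0.     0.    ]
[[-0.9986 -0.0536  0.0041  0.4642]
 [-0.0371  0.633  -0.7733  0.1592]
 [ 0.0388 -0.7723 -0.6341  1.3986]
 [ 0.      0.      0.      1.    ]]
top [[526.5744   0.     317.8729]
 [  0.     526.5744 244.1054]
 [  0.       0.       1.    ]] [-0.09  0.    0.    0.    0.  ]
[[ 0.1781 -0.984  -0.0026 -0.125 ]
 [-0.9639 -0.1739 -0.2014  0.4405]
 [ 0.1978  0.0383 -0.9795  1.5809]
 [ 0.      0.      0.      1.    ]]
{'t': 0.1, 'joints': array([-1.1657,  0.3117,  0.014 ,  1.5129, -0.0044,  1.3192, -0.0272]), 'joint_vel': array([ 0.0004, -0.0011, -0.0001, -0.004 ,  0.0009,  0.0011,  0.0005]), 'joint_efforts': array([  0.0008, -38.0851,   0.1467, -23.1241,   0.0125,   0.0081,
         0.    ]), 'tcp_pos': array([0.2374, 0.4955, 0.249 ]), 'ee_rot': array([-0.6959, -3.0632,  0.0033]), 'ft_force': array([ 0.4582, -1.0895,  0.3848]), 'moment': array([ 0.0065, -0.0429, -0.0498]), 'grasp_force': 0.0, 'gripper_width': 0.08526851036142652}
```

View pics/side0.png

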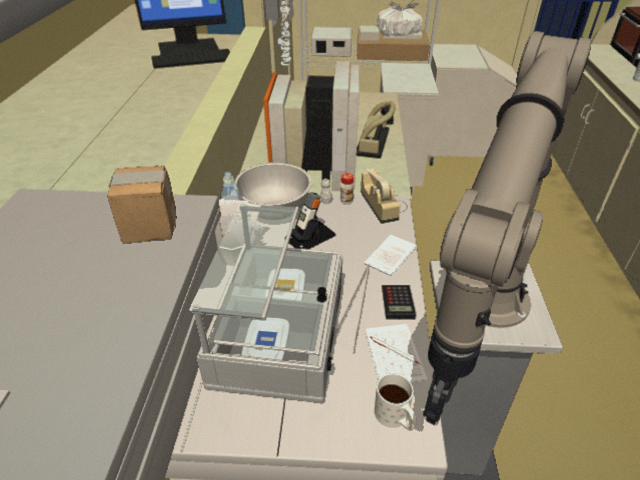

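View pics/top0.png

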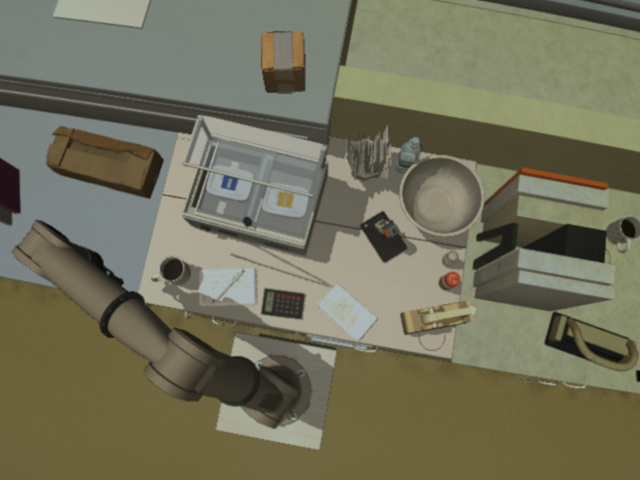

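The side view shows the chiller (about 200-340, 200-395), the knob near (322,295), the cradle near (310,225) and the mug at (393,400). The top view shows the knob near (247,221), the cradle near (385,235), and the spice jar and salt shaker near (452,270). I'll enlarge both.

```bash
python3 - <<'E'
import cv2
s=cv2.imread("pics/side0.png");t=cv2.imread("pics/top0.png")
def crop(im,x,y,w,h,f,n):
    c=cv2.resize(im[y:y+h,x:x+w],None,fx=f,fy=f,interpolation=cv2.INTER_CUBIC)
    for i in range(0,w,20):
        cv2.putText(c,str(x+i),(i*f,8),0,.3,(0,0,255),1);cv2.line(c,(i*f,10),(i*f,16),(0,0,255),1)
    for i in range(0,h,20):
        cv2.putText(c,str(y+i),(0,i*f+4),0,.3,(0,0,255),1);cv2.line(c,(20,i*f),(26,i*f),(0,0,255),1)
    cv2.imwrite(n,c)
crop(s,190,190,160,120*0+220-70,4,"pics/s1.png")
crop(t,180,110,160,150,4,"pics/t1.png")
a=cv2.resize(s[185:255,270:360],None,fx=6,fy=6,interpolation=cv2.INTER_CUBIC)
b=cv2.resize(t[200:270,350:420],None,fx=6,fy=6,interpolation=cv2.INTER_CUBIC)[:420]
import numpy as np
c=np.zeros((420,540+250,3),np.uint8);c[:,:540]=a
bb=cv2.resize(b,(250,250));
cv2.imwrite("pics/cr_s.png",a);cv2.imwrite("pics/cr_t.png",b)
E
```

```text
(no output)
```

View pics/t1.png

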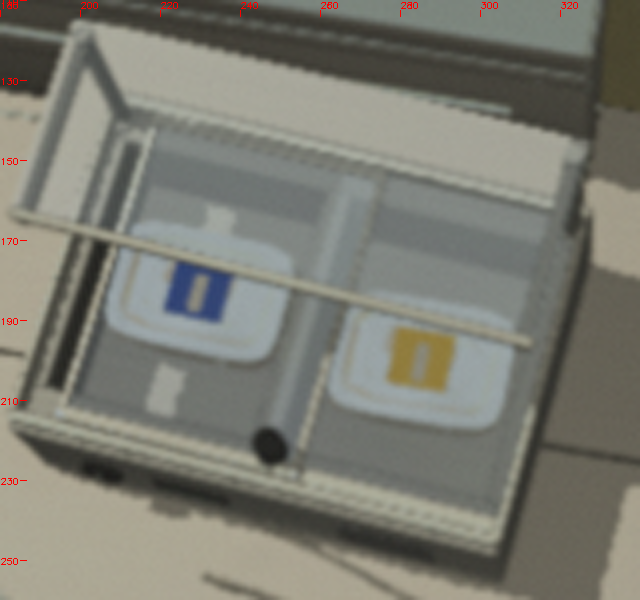

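View pics/cr_s.png

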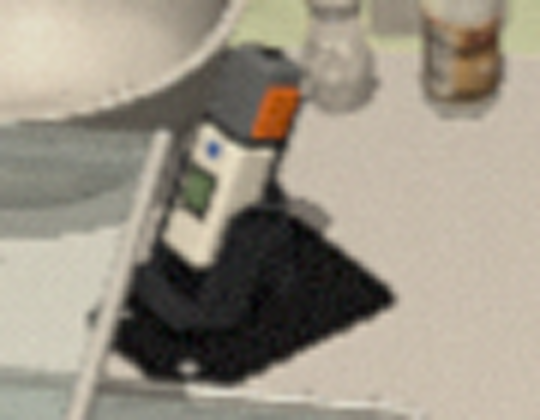

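View pics/cr_t.png

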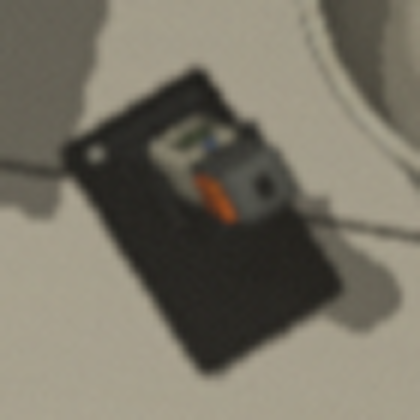

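View pics/s1.png

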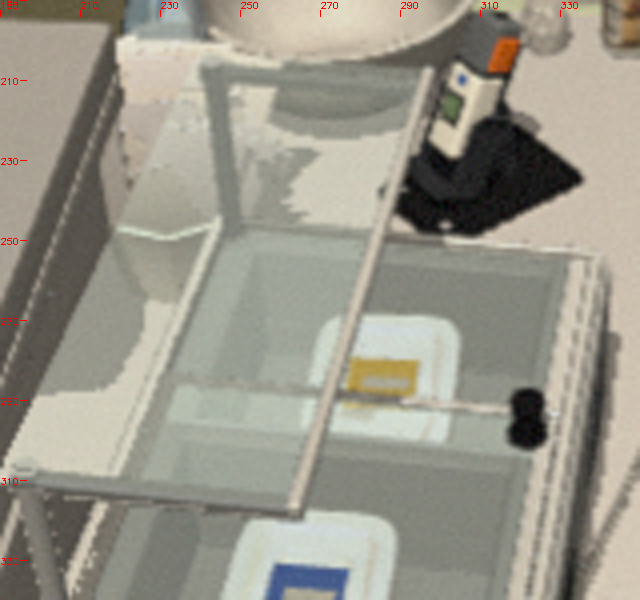

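The crops give these pixels:
- **Top view:** blue label near (230,183), knob cap at (247.5,221), guard edge ends at (184,163) and (312.5,196), and cradle foot corners at (361,225), (383,211), (407,248) and (385,262.5).
- **Side view:** knob cap at (322,290.5), guard ends at (297.5,207.5) and (264,318), and the button at (316,204).

Next I'll triangulate and fit.

```bash
cat > h.py <<'E'
from plant import env
import cv2,numpy as np
from scipy.optimize import least_squares
from scipy.spatial.transform import Rotation as R
np.set_printoptions(precision=4,suppress=True)
C={n:env.camera_info(n) for n in("side","top")}
def proj(n,P):
    c=C[n];E=np.array(c["extrinsics"])
    return cv2.projectPoints(np.atleast_2d(P).astype(float),cv2.Rodrigues(E[:3,:3])[0],E[:3,3],np.array(c["K"]),np.array(c["dist_coeffs"]))[0].reshape(-1,2)
def tri(s,t):
    r=least_squares(lambda p:np.r_[proj("side",p)[0]-s,proj("top",p)[0]-t],[.5,0,.1]);return r.x,np.abs(r.fun).max()
def blob(n,lo,hi,box,im=None):
    im=cv2.imread(f"pics/{n}0.png") if im is None else im
    x,y,X,Y=box;m=cv2.inRange(cv2.cvtColor(im[y:Y,x:X],cv2.COLOR_BGR2HSV),lo,hi)
    k,l,st,ce=cv2.connectedComponentsWithStats(m);i=1+st[1:,4].argmax()
    return st[i,:4][:2]+np.array([x,y])+(st[i,2:4]-1)/2, ce[i]+[x,y], st[i,4]
E
python3 - <<'E'
from h import *
BL=((100,110,60),(130,255,255));OR=((3,170,120),(14,255,255));YE=((16,120,110),(30,255,255))
for nm,c,bs,bt in(("label",BL,(240,320,300,360),(210,160,250,210)),("button",OR,(300,190,330,220),(375,220,400,245)),("yellow",YE,(260,265,310,300),(270,185,300,215))):
    s=blob("side",*c,bs);t=blob("top",*c,bt);print(nm,s,t,tri(s[0],t[0]),tri(s[1],t[1]))
for nm,s,t in(("knob",(321.75,290.5),(247.5,221.2)),("gL",(264.25,318),(183.75,163.25)),("gR",(297.5,207.5),(312.5,195.75)),("tail",(314.2,193.3),(394.2,230.)),("mug",(394,395),(174,270))):print(nm,tri(s,t))
# cradle fit
top=[((72.5,46,14),(361.3,225)),((72.5,-46,14),(383.3,211.3)),((-72.5,-46,14),(406.7,248)),((-72.5,46,14),(385,262.5))]
side=[((-72.5,46,14),(335.8,234.7)),((72.5,46,14),(309.2,248))]
a=np.radians(25);ax=np.array([-np.sin(a),0,np.cos(a)])
bp=np.array([50,0,36])+115*ax+np.array([0,19,0])
top.append((bp,blob("top",*OR,(375,220,400,245))[0]));side.append((bp,blob("side",*OR,(300,190,330,220))[0]))
def res(q):
    Rz=R.from_euler("z",q[2]).as_matrix()
    f=lambda L:np.array([np.array(p)/1000@Rz.T+[q[0],q[1],0] for p,_ in L])
    return np.r_[(proj("top",f(top))-[u for _,u in top]).ravel(),(proj("side",f(side))-[u for _,u in side]).ravel()]
r=least_squares(res,[.5,-.25,.9],loss="soft_l1");print(r.x,np.degrees(r.x[2]));print(res(r.x).reshape(-1,2))
E
```

```text
label (array([266. , 338.5]), array([265.4247, 337.8356]), np.int32(146)) (array([226. , 181.5]), array([224.9412, 181.1373]), np.int32(51)) (array([0.5869, 0.2639, 0.1061]), np.float64(0.359214389265162)) (array([0.587 , 0.2662, 0.1109]), np.float64(0.6618061192349955))
button (array([315.5, 203.5]), array([315.439 , 203.5122]), np.int32(41)) (array([386.5, 233. ]), array([386.5  , 233.375]), np.int32(8)) (array([ 0.5061, -0.24  ,  0.1378]), np.float64(0.32529039356398926)) (array([ 0.5057, -0.2403,  0.1374]), np.float64(0.5248714422889407))
yellow (array([285. , 283.5]), array([284.4744, 282.3077]), np.int32(78)) (array([285. , 199.5]), array([285.0588, 198.8151]), np.int32(119)) (array([0.5644, 0.0757, 0.1012]), np.float64(0.5559648368266323)) (array([0.5655, 0.0754, 0.1052]), np.float64(0.5897381924620788))
knob (array([0.4632, 0.1619, 0.1671]), np.float64(0.6187419158693785))
gL (array([0.5668, 0.3504, 0.2735]), np.float64(0.281186212774287))
gR (array([ 0.5361, -0.0162,  0.2804]), np.float64(0.053168364301797055))
tail (array([ 0.5119, -0.2582,  0.163 ]), np.float64(0.08056241786078999))
mug (array([0.295 , 0.3702, 0.0663]), np.float64(0.09508401708563952))
[ 0.5212 -0.2478  0.7464] 42.765975415704574
[[-1.2226  1.0631]
 [ 0.7885 -0.2952]
 [ 3.0696  0.5723]
 [ 0.6028  1.6091]
 [-2.0331 -1.9556]
 [ 2.1861 -3.0268]
 [-6.6584  2.0375]
 [-0.8789  0.7538]]
```

```bash
python3 - <<'E'
from h import *
a=np.radians(25);S=np.sin(a);K=np.cos(a)
def therm(x,y,z): return np.array([50+x*K-z*S,y,36+z*K+x*S])
top=[((72.5,46,14),(361.3,225)),((72.5,-46,14),(383.3,211.3)),((-72.5,-46,7),(406.7,248)),((-72.5,46,7),(385,262.5)),(therm(0,19,115),(386,233)),(therm(0,0,140),(394.2,230))]
side=[((-72.5,46,7),(335.8,234.7)),(therm(0,19,115),(315.5,203.5)),(therm(0,0,140),(314.2,193.3))]
def T(q,L): return np.array(L,float)/1000@R.from_euler("z",q[2]).as_matrix().T+[q[0],q[1],0]
def fit(top,side,q0):
    f=lambda q:np.r_[(proj("top",T(q,[p for p,_ in top]))-[u for _,u in top]).ravel(),(proj("side",T(q,[p for p,_ in side]))-[u for _,u in side]).ravel()]
    r=least_squares(f,q0,loss="soft_l1");print(r.x,np.degrees(r.x[2]));print(f(r.x).reshape(-1,2).tolist());return r.x
q=fit(top,side,[.51,-.25,.8])
ct=[((-20,190,278),(183.75,163.25)),((-20,-190,278),(312.5,195.75))]
cs=[((-20,190,278),(264.25,318)),((-20,-190,278),(297.5,207.5))]
ct+=[((-140,190,143),(183.5,214.5)),((-140,-190,143),(304.2,247.5))]
c=fit(ct,cs,[.57,.165,-.08])
# label with z=.095 from side and top
lab=least_squares(lambda p:np.r_[proj("side",[p[0],p[1],.095])[0]-(266,338.5),proj("top",[p[0],p[1],.095])[0]-(229.75,182.75)],[.58,.25]);print("label",lab.x,lab.fun)
Rc=R.from_euler("z",c[2]).as_matrix()
for P in([*lab.x,.095],[.4632,.1619,.167]): print("in chiller",(np.array(P)-[c[0],c[1],0])@Rc)
P={"top":cv2.imread("pics/top0.png"),"side":cv2.imread("pics/side0.png")}
f=5
def box(x,y,z0,z1): return [(sx*x,sy*y,z) for z in(z0,z1) for sx,sy in((1,1),(1,-1),(-1,-1),(-1,1))]
E=[(0,1),(1,2),(2,3),(3,0),(4,5),(5,6),(6,7),(7,4)]
tb=[therm(sx*15,sy*17,z) for z in(0,140) for sx,sy in((1,1),(1,-1),(-1,-1),(-1,1))]
out=[]
for n,(x,y,w,h) in(("top",(180,110,240,170)),("side",(195,180,150,220))):
    im=P[n][y:y+h,x:x+w];f=3.2 if n=="top" else 2.6
    im=cv2.resize(im,None,fx=f,fy=f,interpolation=cv2.INTER_CUBIC)
    for L,Q,col in((box(72.5,46,0,14),q,(0,255,0)),(tb,q,(255,0,255)),(box(140,190,0,130),c,(0,255,0)),([(p[0]*1+0,p[1],p[2]) for p in box(140,190,143,143)],c,(0,200,255))):
        u=(proj(n,T(Q,L))-[x,y]+.5)*f
        for i,j in E: cv2.line(im,tuple(np.int32(u[i])),tuple(np.int32(u[j])),col,1)
    u=(proj(n,[*lab.x,.095])[0]-[x,y]+.5)*f;cv2.circle(im,tuple(np.int32(u)),3,(0,0,255),1)
    out.append(im)
cv2.imwrite("pics/ov.png",out[0]);
cv2.imwrite("pics/ov2.png",out[1])
E
```

```text
[ 0.5211 -0.2491  0.7352] 42.12355335375119
[[-0.6970610574220473, 0.8907431804631472], [1.4868031489871214, -0.2005239588019947], [2.9783837579151395, 1.3652807980332398], [0.42574208363993193, 2.0708856311349564], [-1.1345175976738346, -1.9159104970739804], [-0.8660503179627881, -1.04886223510249], [2.2205536782531112, -1.3950579518619577], [-0.8817936025099584, 0.5323631698209681], [-0.7756315743087043, 0.556998589616569]]
[ 0.5721  0.1643 -0.0779] -4.465228248671412
[[-2.192098789188634, -0.6118060185547165], [2.804988049803228, 0.21323853880312527], [-2.7810811914233113, 1.5082437614594255], [0.8628885519472647, 0.5890719763622201], [-0.7955935584261624, 0.27492428184791606], [-0.1563844147727309, -0.9062908683588375]]
label [0.5887 0.2546] [ 0.3876  0.0191  0.0347 -0.5333]
in chiller [0.0096 0.0914 0.095 ]
in chiller [-0.1084 -0.0109  0.167 ]
```

View pics/ov.png

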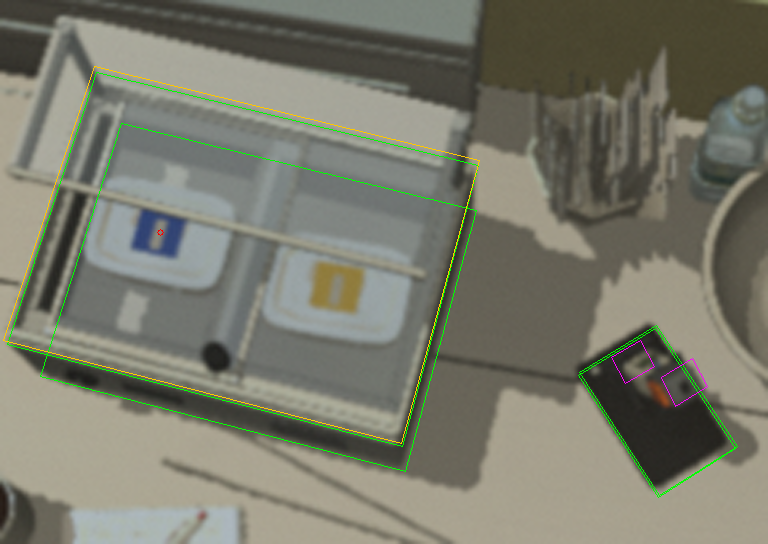

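The overlay shows the chiller outline, foot outline and label marker on target at crop (160,232). The thermometer box sits 1-2 px off, so I'll refit it with the foot offset free and plan the knob approach.

```bash
cat >> h.py <<'E'
def rel(Rt,pt,s=None):
    "tool-frame shift and rotvec from current measured pose to target"
    s=s or env.sense();Rn=R.from_rotvec(s["ee_rot"])
    return Rn.inv().apply(np.array(pt)-s["tcp_pos"]),(Rn.inv()*Rt).as_rotvec()
E
python3 - <<'E'
from h import *
a=np.radians(25);S=np.sin(a);K=np.cos(a)
def therm(x,y,z): return np.array([50+x*K-z*S,y,36+z*K+x*S])
F=[(72.5,46,14),(72.5,-46,14),(-72.5,-46,7),(-72.5,46,7)];Fu=[(361.3,225),(383.3,211.3),(406.7,248),(385,262.5)]
def T(q,L): return np.array(L,float)/1000@R.from_euler("z",q[2]).as_matrix().T+[q[0],q[1],0]
tp=[therm(0,19,115),therm(0,0,140)]
f=lambda q:np.r_[(proj("top",T(q,np.array(F)+[q[3]*1000,0,0]))-Fu).ravel(),(proj("top",T(q,tp))-[(386,233),(394.,230.4)]).ravel(),(proj("side",T(q,tp))-[(315.5,203.5),(314.4,193.3)]).ravel()]
r=least_squares(f,[.51,-.25,.8,0],loss="soft_l1");print(r.x,np.degrees(r.x[2]));print(f(r.x).reshape(-1,2).tolist())
q=r.x;Rc=R.from_euler("z",q[2])*R.from_euler("y",-25,degrees=True)
seat=T(q,[(50,0,36)])[0];print("seat",seat,"grip",seat+Rc.apply([0,0,.115]),"z",Rc.apply([0,0,1]))
# knob: tool down, tool y along chiller y
yc=-.08
Rt=R.from_matrix(np.array([[0,1,0],[1,0,0],[0,0,-1]],float));Rt=R.from_euler("z",yc)*Rt
s=env.sense();print("now R",R.from_rotvec(s["ee_rot"]).as_matrix())
for X in(Rt,Rt*R.from_euler("z",np.pi)):
  print(rel(X,[.4632,.1615,.23]))
E
```

```text
[ 0.5174 -0.2521  0.7436  0.0093] 42.60308559536028
[[-1.654594716079714, -0.052888881065939586], [0.39427524393414615, -1.3299628015586222], [2.184848418542572, 0.007817060220958183], [-0.22636684522018413, 0.9013510604000885], [-0.2900506871364996, -0.49625821709901174], [0.18954459985224048, -0.07175012325225794], [0.4229305831064494, -0.005892830874870469], [0.27015759260649475, 0.040089908067301394]]
seat [ 0.5542 -0.2182  0.036 ] grip [ 0.5185 -0.2511  0.1402] z [-0.3111 -0.2861  0.9063]
now R [[-0.9018  0.4321 -0.0008]
 [ 0.4321  0.9018 -0.002 ]
 [-0.0001 -0.0021 -1.    ]]
(array([-0.3479, -0.2036,  0.0195]), array([-0.0018,  0.0014,  1.204 ]))
(array([-0.3479, -0.2036,  0.0195]), array([-0.0015, -0.002 , -1.9376]))
```

```bash
python3 -m crank '[{"tx":-0.035,"ty":-0.0204},{"tx":-0.035,"ty":-0.0204},{"tx":-0.035,"ty":-0.0204},{"tx":-0.035,"ty":-0.0204},{"tx":-0.035,"ty":-0.0204},{"tx":-0.035,"ty":-0.0204},{"tx":-0.035,"ty":-0.0204},{"tx":-0.035,"ty":-0.0204},{"tx":-0.035,"ty":-0.0204},{"tx":-0.033,"ty":-0.02}]' 0.04 20
python3 -m crank '[{"rz":0.12},{"rz":0.12},{"rz":0.12},{"rz":0.12},{"rz":0.12},{"rz":0.12},{"rz":0.12},{"rz":0.12},{"rz":0.12},{"rz":0.12}]'
python3 - <<'E'
from h import *
Rt=R.from_euler("z",-.08)*R.from_matrix(np.array([[0,1,0],[1,0,0],[0,0,-1]],float))
print(rel(Rt,[.4632,.1615,.162]),env.sense()["tcp_pos"],env.sense()["joints"])
for n in("side","top"): cv2.imwrite(f"pics/{n}1.png",env.get_image(n))
s=cv2.imread("pics/side1.png")[200:350,230:380];t=cv2.imread("pics/top1.png")[150:300,180:330]
cv2.imwrite("pics/k1.png",cv2.resize(np.hstack([s,t]),(800,400),interpolation=cv2.INTER_CUBIC))
E
```

```text
(array([-0.3479, -0.2034,  0.0875]), array([-0.0018,  0.0014,  1.204 ])) [0.2374 0.4955 0.249 ] [-1.1657  0.3117  0.014   1.5129 -0.0044  1.3192 -0.0272]validation failed for argument at $[0]...
validation failed for argument at $[0]...
```

The command rejected the first row, probably because every key must be present.

```bash
python3 -m crank '[{"tx":-0.035,"ty":-0.0204,"tz":0,"rx":0,"ry":0,"rz":0},{"tx":-0.035,"ty":-0.0204,"tz":0,"rx":0,"ry":0,"rz":0},{"tx":-0.035,"ty":-0.0204,"tz":0,"rx":0,"ry":0,"rz":0},{"tx":-0.035,"ty":-0.0204,"tz":0,"rx":0,"ry":0,"rz":0},{"tx":-0.035,"ty":-0.0204,"tz":0,"rx":0,"ry":0,"rz":0},{"tx":-0.035,"ty":-0.0204,"tz":0,"rx":0,"ry":0,"rz":0},{"tx":-0.035,"ty":-0.0204,"tz":0,"rx":0,"ry":0,"rz":0},{"tx":-0.035,"ty":-0.0204,"tz":0,"rx":0,"ry":0,"rz":0},{"tx":-0.035,"ty":-0.0204,"tz":0,"rx":0,"ry":0,"rz":0},{"tx":-0.033,"ty":-0.02,"tz":0,"rx":0,"ry":0,"rz":0}]' 0.04 20
```

```text
t: 1.03
tcp_pos: [0.4644, 0.1599, 0.2501]
ee_rot: [0.697, 3.063, 0.0]
ft_force: [0.6, -0.5, 0.1]
gripper_width: 0.04
grasp_force: 0.0
```

```bash
python3 -m crank '[{"tx":0,"ty":0,"tz":0.01,"rx":0,"ry":0,"rz":0.12},{"tx":0,"ty":0,"tz":0.01,"rx":0,"ry":0,"rz":0.12},{"tx":0,"ty":0,"tz":0.01,"rx":0,"ry":0,"rz":0.12},{"tx":0,"ty":0,"tz":0.01,"rx":0,"ry":0,"rz":0.12},{"tx":0,"ty":0,"tz":0,"rx":0,"ry":0,"rz":0.12},{"tx":0,"ty":0,"tz":0,"rx":0,"ry":0,"rz":0.12},{"tx":0,"ty":0,"tz":0,"rx":0,"ry":0,"rz":0.12},{"tx":0,"ty":0,"tz":0,"rx":0,"ry":0,"rz":0.12},{"tx":0,"ty":0,"tz":0,"rx":0,"ry":0,"rz":0.12},{"tx":0,"ty":0,"tz":0,"rx":0,"ry":0,"rz":0.12}]'
python3 - <<'E'
from h import *
Rt=R.from_euler("z",-.08)*R.from_matrix(np.array([[0,1,0],[1,0,0],[0,0,-1]],float))
print(rel(Rt,[.4632,.1615,.162]),env.sense()["tcp_pos"],env.sense()["joints"])
for n in("side","top"): cv2.imwrite(f"pics/{n}1.png",env.get_image(n))
s=cv2.imread("pics/side1.png")[200:350,230:380];t=cv2.imread("pics/top1.png")[150:300,180:330]
cv2.imwrite("pics/k1.png",cv2.resize(np.hstack([s,t]),(800,400),interpolation=cv2.INTER_CUBIC))
E
```

```text
t: 1.87
tcp_pos: [0.4633, 0.1621, 0.2098]
ee_rot: [-2.31, -2.129, 0.001]
ft_force: [0.1, 0.0, 0.5]
gripper_width: 0.0398
grasp_force: 0.0
(array([-0.0006, -0.    ,  0.0478]), array([-0.0004,  0.0002, -0.0018])) [0.4633 0.1621 0.2098] [-0.7406  0.2269  0.4426  1.7469 -0.1039  1.1914 -0.3511]
```

View pics/k1.png

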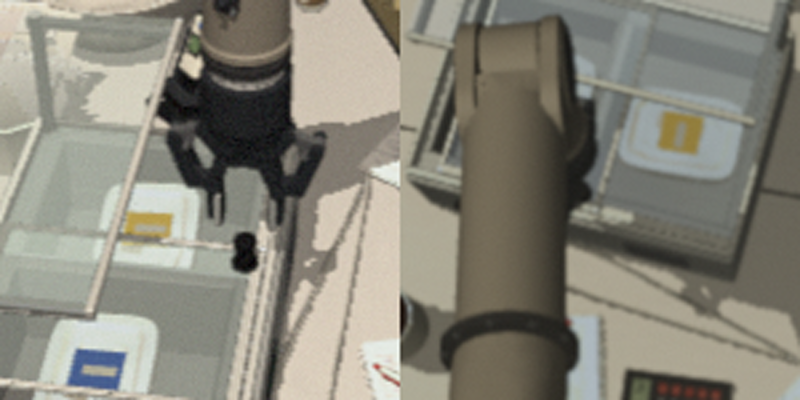

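The side crop shows the fingers (crop 218-283) straddling the knob (245,250) along x rather than y, so I swapped the axes. I'll turn a quarter turn.

```bash
python3 -m crank '[{"tx":0,"ty":0,"tz":0,"rx":0,"ry":0,"rz":-0.12},{"tx":0,"ty":0,"tz":0,"rx":0,"ry":0,"rz":-0.12},{"tx":0,"ty":0,"tz":0,"rx":0,"ry":0,"rz":-0.12},{"tx":0,"ty":0,"tz":0,"rx":0,"ry":0,"rz":-0.12},{"tx":0,"ty":0,"tz":0,"rx":0,"ry":0,"rz":-0.12},{"tx":0,"ty":0,"tz":0,"rx":0,"ry":0,"rz":-0.12},{"tx":0,"ty":0,"tz":0,"rx":0,"ry":0,"rz":-0.12},{"tx":0,"ty":0,"tz":0,"rx":0,"ry":0,"rz":-0.12},{"tx":0,"ty":0,"tz":0,"rx":0,"ry":0,"rz":-0.12},{"tx":0,"ty":0,"tz":0,"rx":0,"ry":0,"rz":-0.12}]'
python3 -m crank '[{"tx":0,"ty":0,"tz":0.01,"rx":0,"ry":0,"rz":-0.12},{"tx":0,"ty":0,"tz":0.01,"rx":0,"ry":0,"rz":-0.12},{"tx":0,"ty":0,"tz":0.01,"rx":0,"ry":0,"rz":-0.12},{"tx":0,"ty":0,"tz":0.006,"rx":0,"ry":0,"rz":-0.01},{"tx":0,"ty":0,"tz":0.006,"rx":0,"ry":0,"rz":0},{"tx":0,"ty":0,"tz":0,"rx":0,"ry":0,"rz":0}]'
python3 - <<'E'
from h import *
s=env.sense();Rt=R.from_euler("z",-.08)*R.from_matrix(np.diag([-1,1,-1.]))
print(s["joints"],rel(Rt,[.4632,.1615,.162]))
E
```

```text
t: 2.8
tcp_pos: [0.4634, 0.1621, 0.2099]
ee_rot: [-0.681, -3.067, 0.0]
ft_force: [0.2, 0.1, -0.0]
gripper_width: 0.0395
grasp_force: 0.0
t: 3.3
tcp_pos: [0.4627, 0.1617, 0.1668]
ee_rot: [-0.122, -3.137, 0.002]
ft_force: [0.4, 0.1, 0.2]
gripper_width: 0.0401
grasp_force: 0.0
[-0.5611  0.2581  0.2293  1.8036 -0.0653  1.0896  1.1841] (array([-0.0005, -0.0002,  0.0048]), array([-0.0011, -0.0021,  0.002 ]))
```

```bash
python3 -m crank '[{"tx":0,"ty":0,"tz":0.004,"rx":0,"ry":0,"rz":0},{"tx":0,"ty":0,"tz":0,"rx":0,"ry":0,"rz":0},{"tx":0,"ty":0,"tz":0,"rx":0,"ry":0,"rz":0},{"tx":0,"ty":0,"tz":0,"rx":0,"ry":0,"rz":0},{"tx":0,"ty":0,"tz":0,"rx":0,"ry":0,"rz":0}]' 0.01 20
```

```text
t: 3.72
tcp_pos: [0.4642, 0.1628, 0.165]
ee_rot: [0.12, 3.137, 0.003]
ft_force: [-0.7, 1.8, 4.5]
gripper_width: 0.0215
grasp_force: 37.8
```

```bash
python3 -m crank '[{"tx":0,"ty":-0.01,"tz":0,"rx":0,"ry":0,"rz":0},{"tx":0,"ty":-0.018,"tz":0,"rx":0,"ry":0,"rz":0},{"tx":0,"ty":-0.02,"tz":0,"rx":0,"ry":0,"rz":0},{"tx":0,"ty":-0.02,"tz":0,"rx":0,"ry":0,"rz":0},{"tx":0,"ty":-0.02,"tz":0,"rx":0,"ry":0,"rz":0},{"tx":0,"ty":-0.02,"tz":0,"rx":0,"ry":0,"rz":0},{"tx":0,"ty":-0.02,"tz":0,"rx":0,"ry":0,"rz":0},{"tx":0,"ty":-0.016,"tz":0,"rx":0,"ry":0,"rz":0},{"tx":0,"ty":-0.012,"tz":0,"rx":0,"ry":0,"rz":0},{"tx":0,"ty":0,"tz":0,"rx":0,"ry":0,"rz":0}]'
```

```text
t: 4.55
tcp_pos: [0.453, 0.0245, 0.165]
ee_rot: [0.106, 3.136, 0.042]
ft_force: [2.4, 34.9, 2.8]
gripper_width: 0.0215
grasp_force: 37.0
```

```bash
python3 -m crank '[{"tx":0,"ty":0.014,"tz":0,"rx":0,"ry":0,"rz":0},{"tx":0,"ty":0,"tz":0,"rx":0,"ry":0,"rz":0}]'
python3 - <<'E'
from h import *
for n in("side","top"): cv2.imwrite(f"pics/{n}2.png",env.get_image(n))
s=cv2.imread("pics/side2.png")[200:400,190:350];t=cv2.imread("pics/top2.png")[110:270,175:335]
cv2.imwrite("pics/k2.png",np.hstack([cv2.resize(s,(400,500),interpolation=cv2.INTER_CUBIC),cv2.copyMakeBorder(cv2.resize(t,(400,400),interpolation=cv2.INTER_CUBIC),0,100,0,0,cv2.BORDER_CONSTANT)]))
E
```

```text
t: 4.72
tcp_pos: [0.4531, 0.025, 0.165]
ee_rot: [0.112, 3.138, 0.006]
ft_force: [-0.0, 12.0, 5.7]
gripper_width: 0.0212
grasp_force: 33.7
```

View pics/k2.png

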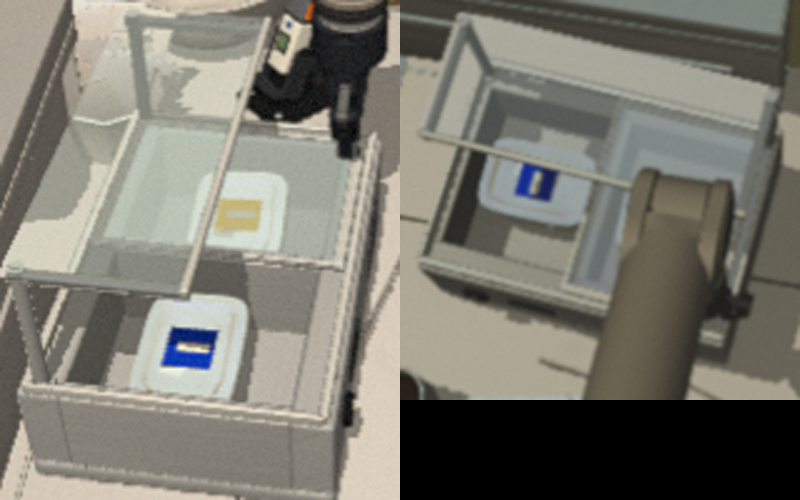

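The cover now sits at the divider and the left well with the blue label (crop 537,182 → px 229.8,182.8) is clear. I'll release, lift, and work out the thermometer approach.

```bash
python3 -m crank '[{"tx":0,"ty":0,"tz":0,"rx":0,"ry":0,"rz":0},{"tx":0,"ty":0,"tz":0,"rx":0,"ry":0,"rz":0},{"tx":0,"ty":0,"tz":-0.01,"rx":0,"ry":0,"rz":0},{"tx":0,"ty":0,"tz":-0.03,"rx":0,"ry":0,"rz":0},{"tx":0,"ty":0,"tz":-0.04,"rx":0,"ry":0,"rz":0},{"tx":0,"ty":0,"tz":-0.02,"rx":0,"ry":0,"rz":0}]' 0.04 20
python3 - <<'E'
from h import *
print("bowl rim",tri((274,183),(440,195)),"jar cap",tri((347,176),(452,280)),"salt",tri((326,182),(451,259)))
q=[.5174,-.2521,.7436]
Rc=R.from_euler("z",q[2])*R.from_euler("y",-25,degrees=True)
g=np.array([.5185,-.2511,.1402]);zt=-Rc.as_matrix()[:,2];yc=Rc.as_matrix()[:,1]
print("y",yc)
for sg in(1,-1):
    Rt=R.from_matrix(np.c_[np.cross(sg*yc,zt),sg*yc,zt])
    for d in(.12,0): print(sg,d,rel(Rt,g-d*zt))
    s=env.sense(); d=(R.from_rotvec(s["ee_rot"]).inv()*Rt)
    # decompose: turn about tool z first, then tilt
    print(d.as_euler("ZYX"), "delta world",g-.12*zt-s["tcp_pos"],s["joints"])
E
```

```text
t: 5.32
tcp_pos: [0.4536, 0.019, 0.2678]
ee_rot: [0.124, 3.135, -0.0]
ft_force: [0.8, 0.5, 0.3]
gripper_width: 0.0398
grasp_force: 0.0
bowl rim (array([ 0.6557, -0.3839,  0.1146]), np.float64(0.2357276428441537)) jar cap (array([ 0.4104, -0.4556,  0.105 ]), np.float64(1.1018682660013042)) salt (array([ 0.4795, -0.4501,  0.0809]), np.float64(1.7697786150492334))
y [-0.6769  0.736   0.    ]
1 0.12 (array([-0.0514, -0.3013,  0.0191]), array([-0.1811, -0.4074, -0.8085]))
1 0 (array([-0.0854, -0.2641,  0.128 ]), array([-0.1811, -0.4074, -0.8085]))
[-0.821  -0.4336 -0.0035] delta world [ 0.0276 -0.3044 -0.0188] [-0.3788  0.0977  0.3273  1.7367 -0.0318  1.3083  1.4471]
-1 0.12 (array([-0.0514, -0.3013,  0.0191]), array([-0.4995,  0.2221,  2.2755]))
-1 0 (array([-0.0854, -0.2641,  0.128 ]), array([-0.4995,  0.2221,  2.2755]))
[2.3206 0.4336 0.0035] delta world [ 0.0276 -0.3044 -0.0188] [-0.3788  0.0977  0.3273  1.7367 -0.0318  1.3083  1.4471]
```

```bash
python3 -m crank '[{"tx":0,"ty":-0.038,"tz":0,"rx":0,"ry":0,"rz":0},{"tx":0,"ty":-0.038,"tz":0,"rx":0,"ry":0,"rz":0},{"tx":0,"ty":-0.038,"tz":0,"rx":0,"ry":0,"rz":0},{"tx":0,"ty":-0.038,"tz":0,"rx":0,"ry":0,"rz":0},{"tx":-0.01,"ty":-0.038,"tz":0.004,"rx":0,"ry":0,"rz":0},{"tx":-0.01,"ty":-0.038,"tz":0.005,"rx":0,"ry":0,"rz":0},{"tx":-0.014,"ty":-0.038,"tz":0.005,"rx":0,"ry":0,"rz":0},{"tx":-0.017,"ty":-0.035,"tz":0.005,"rx":0,"ry":0,"rz":0}]' 0.06
python3 -m crank '[{"tx":0,"ty":0,"tz":0,"rx":0,"ry":0,"rz":-0.12},{"tx":0,"ty":0,"tz":0,"rx":0,"ry":0,"rz":-0.12},{"tx":0,"ty":0,"tz":0,"rx":0,"ry":0,"rz":-0.12},{"tx":0,"ty":0,"tz":0,"rx":0,"ry":0,"rz":-0.12},{"tx":0,"ty":0,"tz":0,"rx":0,"ry":0,"rz":-0.12},{"tx":0,"ty":0,"tz":0,"rx":0,"ry":0,"rz":-0.12},{"tx":0,"ty":0,"tz":0,"rx":0,"ry":0,"rz":-0.1}]'
python3 -m crank '[{"tx":0,"ty":0,"tz":0,"rx":0,"ry":-0.11,"rz":0},{"tx":0,"ty":0,"tz":0,"rx":0,"ry":-0.11,"rz":0},{"tx":0,"ty":0,"tz":0,"rx":0,"ry":-0.11,"rz":0},{"tx":0,"ty":0,"tz":0,"rx":0,"ry":-0.104,"rz":0},{"tx":0,"ty":0,"tz":0,"rx":0,"ry":0,"rz":0}]'
cat >> h.py <<'E'
Rcr=R.from_euler("z",.7436)*R.from_euler("y",-25,degrees=True)
G=np.array([.5185,-.2511,.1402]);Zt=-Rcr.as_matrix()[:,2];Yc=Rcr.as_matrix()[:,1]
RG=R.from_matrix(np.c_[np.cross(Yc,Zt),Yc,Zt])
E
python3 - <<'E'
from h import *
print(rel(RG,G),env.sense()["joints"])
for n in("side","top"): cv2.imwrite(f"pics/{n}3.png",env.get_image(n))
s=cv2.imread("pics/side3.png")[130:260,260:390];t=cv2.imread("pics/top3.png")[170:300,330:460]
cv2.imwrite("pics/k3.png",cv2.resize(np.hstack([s,t]),(800,400),interpolation=cv2.INTER_CUBIC))
E
```

```text
t: 5.98
tcp_pos: [0.4785, -0.2871, 0.2453]
ee_rot: [-0.125, -3.138, 0.001]
ft_force: [0.5, -0.0, -0.1]
gripper_width: 0.0601
grasp_force: 0.0
t: 6.57
tcp_pos: [0.4791, -0.2845, 0.2449]
ee_rot: [1.146, -2.923, -0.001]
ft_force: [-0.1, 0.8, -0.3]
gripper_width: 0.0599
grasp_force: 0.0
t: 6.98
tcp_pos: [0.4748, -0.2897, 0.237]
ee_rot: [-1.032, 2.695, 0.164]
ft_force: [-1.1, -2.1, 0.1]
gripper_width: 0.06
grasp_force: 0.0
(array([-0.0299, -0.002 ,  0.109 ]), array([ 0.0107, -0.1613, -0.0151])) [ 0.7896  0.3155 -0.1345  1.5726 -0.246   1.2319  3.0436]
```

View pics/k3.png

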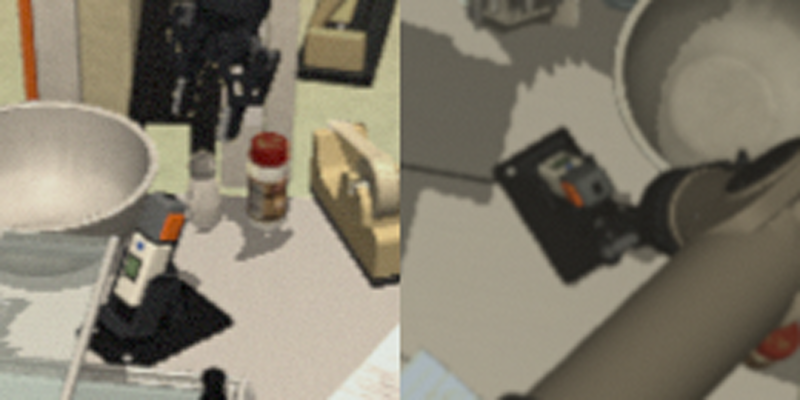

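Joint 7 ran into its limit. The picture shows the gripper above and right of the thermometer, still clear of everything. I'll take the other half turn of the grasp.

```bash
R='{"tx":0,"ty":0,"tz":0,"rx":0,"ry":0,"rz":0.12}'; 
python3 -m crank '[{"tx":0,"ty":0,"tz":0,"rx":0,"ry":0,"rz":0.12},{"tx":0,"ty":0,"tz":0,"rx":0,"ry":0,"rz":0.12},{"tx":0,"ty":0,"tz":0,"rx":0,"ry":0,"rz":0.12},{"tx":0,"ty":0,"tz":0,"rx":0,"ry":0,"rz":0.12},{"tx":0,"ty":0,"tz":0,"rx":0,"ry":0,"rz":0.12},{"tx":0,"ty":0,"tz":0,"rx":0,"ry":0,"rz":0.12},{"tx":0,"ty":0,"tz":0,"rx":0,"ry":0,"rz":0.12},{"tx":0,"ty":0,"tz":0,"rx":0,"ry":0,"rz":0.12},{"tx":0,"ty":0,"tz":0,"rx":0,"ry":0,"rz":0.12},{"tx":0,"ty":0,"tz":0,"rx":0,"ry":0,"rz":0.12}]'
python3 -m crank '[{"tx":0,"ty":0,"tz":0,"rx":0,"ry":0,"rz":0.12},{"tx":0,"ty":0,"tz":0,"rx":0,"ry":0,"rz":0.12},{"tx":0,"ty":0,"tz":0,"rx":0,"ry":0,"rz":0.12},{"tx":0,"ty":0,"tz":0,"rx":0,"ry":0,"rz":0.12},{"tx":0,"ty":0,"tz":0,"rx":0,"ry":0,"rz":0.12},{"tx":0,"ty":0,"tz":0,"rx":0,"ry":0,"rz":0.12},{"tx":0,"ty":0,"tz":0,"rx":0,"ry":0,"rz":0.12},{"tx":0,"ty":0,"tz":0,"rx":0,"ry":0,"rz":0.12},{"tx":0,"ty":0,"tz":0,"rx":0,"ry":0,"rz":0.12},{"tx":0,"ty":0,"tz":0,"rx":0,"ry":0,"rz":0.12}]'
python3 -m crank '[{"tx":0,"ty":0,"tz":0,"rx":0,"ry":0,"rz":0.12},{"tx":0,"ty":0,"tz":0,"rx":0,"ry":0,"rz":0.12},{"tx":0,"ty":0,"tz":0,"rx":0,"ry":0,"rz":0.12},{"tx":0,"ty":0,"tz":0,"rx":0,"ry":0,"rz":0.12},{"tx":0,"ty":0,"tz":0,"rx":0,"ry":0,"rz":0.12},{"tx":0,"ty":0,"tz":0,"rx":0,"ry":0,"rz":0.12},{"tx":0,"ty":0,"tz":0,"rx":0,"ry":0,"rz":0}]'
cat >> h.py <<'E'
RG=RG*R.from_euler("z",np.pi)
E
python3 - <<'E'
from h import *
print(rel(RG,G-.1*Zt),env.sense()["joints"])
E
```

```text
t: 7.92
tcp_pos: [0.4813, -0.2821, 0.2383]
ee_rot: [0.677, 2.901, 0.348]
ft_force: [0.5, 0.1, 1.0]
gripper_width: 0.0602
grasp_force: 0.0
t: 8.75
tcp_pos: [0.4814, -0.282, 0.2386]
ee_rot: [-2.286, -2.093, -0.425]
ft_force: [0.7, 0.3, 0.7]
gripper_width: 0.0604
grasp_force: 0.0
t: 9.33
tcp_pos: [0.4814, -0.282, 0.2386]
ee_rot: [-2.792, -1.126, -0.38]
ft_force: [-0.6, 0.9, -0.3]
gripper_width: 0.0602
grasp_force: 0.0
(array([0.0036, 0.0026, 0.0091]), array([-0.0139,  0.1633,  0.0207])) [ 0.3858  0.3176  0.3657  1.5847 -0.4039  1.2698  0.0535]
```

```bash
python3 -m crank '[{"tx":0.004,"ty":0.003,"tz":0,"rx":-0.014,"ry":0.08,"rz":0.02},{"tx":0,"ty":0,"tz":0,"rx":0,"ry":0.083,"rz":0},{"tx":0,"ty":0,"tz":0,"rx":0,"ry":0,"rz":0},{"tx":0,"ty":0,"tz":0,"rx":0,"ry":0,"rz":0}]'
python3 - <<'E'
from h import *
print(rel(RG,G),env.sense()["joints"])
E
```

```text
t: 9.67
tcp_pos: [0.4843, -0.2837, 0.2388]
ee_rot: [-2.725, -1.061, -0.603]
ft_force: [0.7, -0.4, -0.0]
gripper_width: 0.06
grasp_force: 0.0
(array([ 0.0013, -0.001 ,  0.1093]), array([ 0.0011,  0.0013, -0.0007])) [ 0.4933  0.319   0.3458  1.6294 -0.5718  1.2615  0.1872]
```

Aligned. I'll advance along the tool.

```bash
python3 -m crank '[{"tx":0.001,"ty":-0.001,"tz":0.025,"rx":0,"ry":0,"rz":0},{"tx":0,"ty":0,"tz":0.02,"rx":0,"ry":0,"rz":0},{"tx":0,"ty":0,"tz":0.018,"rx":0,"ry":0,"rz":0},{"tx":0,"ty":0,"tz":0.016,"rx":0,"ry":0,"rz":0},{"tx":0,"ty":0,"tz":0.015,"rx":0,"ry":0,"rz":0},{"tx":0,"ty":0,"tz":0.015,"rx":0,"ry":0,"rz":0},{"tx":0,"ty":0,"tz":0,"rx":0,"ry":0,"rz":0},{"tx":0,"ty":0,"tz":0,"rx":0,"ry":0,"rz":0}]'
python3 - <<'E'
from h import *
print(rel(RG,G),env.sense()["ft_force"])
E
```

```text
t: 10.33
tcp_pos: [0.5198, -0.249, 0.1406]
ee_rot: [-2.72, -1.065, -0.604]
ft_force: [0.3, -0.4, 1.1]
gripper_width: 0.0599
grasp_force: 0.0
(array([-0.0024,  0.0007, -0.0006]), array([-0.0014, -0.001 ,  0.0026])) [ 0.3278 -0.3728  1.1167]
```

```bash
python3 -m crank '[{"tx":-0.001,"ty":0,"tz":0,"rx":0,"ry":0,"rz":0},{"tx":0,"ty":0,"tz":0,"rx":0,"ry":0,"rz":0},{"tx":0,"ty":0,"tz":0,"rx":0,"ry":0,"rz":0},{"tx":0,"ty":0,"tz":0,"rx":0,"ry":0,"rz":0},{"tx":0,"ty":0,"tz":0,"rx":0,"ry":0,"rz":0},{"tx":0,"ty":0,"tz":0,"rx":0,"ry":0,"rz":0}]' 0.02 40
```

```text
t: 10.83
tcp_pos: [0.5186, -0.2525, 0.1417]
ee_rot: [-2.725, -1.059, -0.609]
ft_force: [-1.2, 0.2, 6.1]
gripper_width: 0.0334
grasp_force: 42.9
```

```bash
python3 -c "
from h import *
s=env.sense();np.save('home.npy',np.r_[s['tcp_pos'],s['ee_rot']])"
python3 -m crank '[{"tx":0,"ty":0,"tz":-0.008,"rx":0,"ry":0,"rz":0},{"tx":0,"ty":0,"tz":-0.016,"rx":0,"ry":0,"rz":0},{"tx":0,"ty":0,"tz":-0.02,"rx":0,"ry":0,"rz":0},{"tx":0,"ty":0,"tz":-0.02,"rx":0,"ry":0,"rz":0},{"tx":0,"ty":0,"tz":-0.02,"rx":0,"ry":0,"rz":0},{"tx":0,"ty":0,"tz":-0.02,"rx":0,"ry":0,"rz":0},{"tx":0,"ty":0,"tz":-0.02,"rx":0,"ry":0,"rz":0},{"tx":0,"ty":0,"tz":-0.02,"rx":0,"ry":0,"rz":0},{"tx":0,"ty":0,"tz":0,"rx":0,"ry":0,"rz":0},{"tx":0,"ty":0,"tz":0,"rx":0,"ry":0,"rz":0}]'
python3 - <<'E'
from h import *
s=env.sense();h=np.load('home.npy');print("home",h,s["joints"])
Rh=R.from_rotvec(h[3:]);print("from home",Rh.inv().apply(s["tcp_pos"]-h[:3]),(Rh.inv()*R.from_rotvec(s["ee_rot"])).as_rotvec())
# button vs prediction
Rn=R.from_rotvec(s["ee_rot"]);p=s["tcp_pos"]+Rn.apply([0,-.0175,0])
for n,b in(("side",(240,120,400,260)),("top",(350,190,470,330))):
    im=env.get_image(n);cv2.imwrite(f"pics/{n}4.png",im)
    try: print(n,blob(n,(3,170,120),(14,255,255),b,im),proj(n,p))
    except Exception as e: print(n,e)
# target
lab=np.array([.5887,.2546,.095])
for ph in(26,28,30):
    d=R.from_euler("z",-.079)*R.from_euler("y",-ph,degrees=True)  # chiller frame, z leaned to -x
    M=d.as_matrix();zt=-M[:,2];yt=-M[:,1]
    RT=R.from_matrix(np.c_[np.cross(yt,zt),yt,zt]);p=lab+M[:,2]*.215
    sh,_=rel(RT,p);print(ph,p,RT.as_rotvec(),sh,(Rn.inv()*RT).as_euler("ZYX"),"lens",lab+M[:,2]*.1)
E
```

```text
t: 11.67
tcp_pos: [0.4726, -0.2941, 0.271]
ee_rot: [-2.726, -1.058, -0.607]
ft_force: [0.8, 0.5, -2.8]
gripper_width: 0.0336
grasp_force: 41.7
home [ 0.5186 -0.2525  0.1417 -2.7247 -1.059  -0.6093] [ 0.5151  0.2938  0.3553  1.5823 -0.5554  1.3331  0.1741]
from home [-0.0012  0.     -0.1433] [-0.0001 -0.0018  0.0011]
side (array([268.5, 140.5]), array([268.4265, 140.1838]), np.int32(136)) [[331.7972 158.8199]]
top attempt to get argmax of an empty sequence
26 [0.4947 0.262  0.2882] [ 3.0415 -0.1202  0.7022] [ 0.3616 -0.3933  0.1491] [ 0.7255  0.1363 -0.316 ] lens [0.545  0.2581 0.1849]
28 [0.4881 0.2626 0.2848] [ 3.0275 -0.1196  0.7548] [ 0.356  -0.3982  0.1503] [ 0.7145  0.1695 -0.3177] lens [0.5419 0.2583 0.1833]
30 [0.4815 0.2631 0.2812] [ 3.0126 -0.1191  0.8072] [ 0.3504 -0.403   0.1517] [ 0.7034  0.2026 -0.3198] lens [0.5389 0.2585 0.1816]
```

```bash
cat >> h.py <<'E'
lab=np.array([.5887,.2546,.095])
M=(R.from_euler("z",-.079)*R.from_euler("y",-28,degrees=True)).as_matrix()
RT=R.from_matrix(np.c_[np.cross(-M[:,1],-M[:,2]),-M[:,1],-M[:,2]]);PT=lab+M[:,2]*.215;PA=PT+.13*M[:,2]
E
python3 - <<'E'
from h import *
s=env.sense();Rn=R.from_rotvec(s["ee_rot"])
a=np.array([.445,-.29,.405]);print(Rn.inv().apply(a-s["tcp_pos"])/4,PA,Rn.inv().apply(PA-a)/15)
E
```

```text
[ 0.0101 -0.0051 -0.0328] [0.4272 0.2674 0.3996] [ 0.0218 -0.0282  0.0107]
```

```bash
python3 -m crank '[{"tx":0.01,"ty":-0.005,"tz":-0.033,"rx":0,"ry":0,"rz":0},{"tx":0.01,"ty":-0.005,"tz":-0.033,"rx":0,"ry":0,"rz":0},{"tx":0.01,"ty":-0.005,"tz":-0.033,"rx":0,"ry":0,"rz":0},{"tx":0.01,"ty":-0.005,"tz":-0.033,"rx":0,"ry":0,"rz":0},{"tx":0.022,"ty":-0.028,"tz":0.0107,"rx":0,"ry":0,"rz":0},{"tx":0.022,"ty":-0.028,"tz":0.0107,"rx":0,"ry":0,"rz":0},{"tx":0.022,"ty":-0.028,"tz":0.0107,"rx":0,"ry":0,"rz":0},{"tx":0.022,"ty":-0.028,"tz":0.0107,"rx":0,"ry":0,"rz":0},{"tx":0.022,"ty":-0.028,"tz":0.0107,"rx":0,"ry":0,"rz":0},{"tx":0.022,"ty":-0.028,"tz":0.0107,"rx":0,"ry":0,"rz":0}]'
python3 -m crank '[{"tx":0.022,"ty":-0.028,"tz":0.0107,"rx":0,"ry":0,"rz":0},{"tx":0.022,"ty":-0.028,"tz":0.0107,"rx":0,"ry":0,"rz":0},{"tx":0.022,"ty":-0.028,"tz":0.0107,"rx":0,"ry":0,"rz":0},{"tx":0.022,"ty":-0.028,"tz":0.0107,"rx":0,"ry":0,"rz":0},{"tx":0.022,"ty":-0.028,"tz":0.0107,"rx":0,"ry":0,"rz":0},{"tx":0.022,"ty":-0.028,"tz":0.0107,"rx":0,"ry":0,"rz":0},{"tx":0.022,"ty":-0.028,"tz":0.0107,"rx":0,"ry":0,"rz":0},{"tx":0.022,"ty":-0.028,"tz":0.0107,"rx":0,"ry":0,"rz":0},{"tx":0.022,"ty":-0.028,"tz":0.0107,"rx":0,"ry":0,"rz":0},{"tx":0,"ty":0,"tz":0,"rx":0,"ry":0,"rz":0}]'
python3 - <<'E'
from h import *
s=env.sense();print(rel(RT,PA),s["joints"],(R.from_rotvec(s["ee_rot"]).inv()*RT).as_euler("ZYX"))
E
```

```text
t: 12.6
tcp_pos: [0.4388, -0.0654, 0.4029]
ee_rot: [-2.721, -1.06, -0.602]
ft_force: [0.4, -0.2, -0.8]
gripper_width: 0.0336
grasp_force: 41.5
t: 13.43
tcp_pos: [0.4263, 0.2764, 0.3998]
ee_rot: [-2.708, -1.078, -0.598]
ft_force: [-0.9, 0.8, -1.3]
gripper_width: 0.0337
grasp_force: 41.5
(array([-0.0051,  0.0072, -0.0023]), array([-0.3788,  0.0514,  0.7477])) [-0.0197 -0.1077 -0.4614  1.6834 -0.1828  1.138  -1.2602] [ 0.7268  0.18   -0.3288]
```

```bash
python3 -m crank '[{"tx":-0.005,"ty":0.007,"tz":-0.002,"rx":-0.054,"ry":0.0073,"rz":0.1068},{"tx":0,"ty":0,"tz":0,"rx":-0.054,"ry":0.0073,"rz":0.1068},{"tx":0,"ty":0,"tz":0,"rx":-0.054,"ry":0.0073,"rz":0.1068},{"tx":0,"ty":0,"tz":0,"rx":-0.054,"ry":0.0073,"rz":0.1068},{"tx":0,"ty":0,"tz":0,"rx":-0.054,"ry":0.0073,"rz":0.1068},{"tx":0,"ty":0,"tz":0,"rx":-0.054,"ry":0.0073,"rz":0.1068},{"tx":0,"ty":0,"tz":0,"rx":-0.054,"ry":0.0073,"rz":0.1068},{"tx":0,"ty":0,"tz":0,"rx":0,"ry":0,"rz":0},{"tx":0,"ty":0,"tz":0,"rx":0,"ry":0,"rz":0}]'
python3 - <<'E'
from h import *
s=env.sense();print(rel(RT,PA),rel(RT,PT)[0],s["joints"])
E
```

```text
t: 14.18
tcp_pos: [0.4313, 0.2582, 0.3992]
ee_rot: [3.023, -0.116, 0.752]
ft_force: [0.4, -0.4, -1.5]
gripper_width: 0.0336
grasp_force: 41.5
(array([-0.004 , -0.0089, -0.0027]), array([0.0041, 0.0009, 0.0033])) [-0.0039 -0.0094  0.1273] [ 0.0416 -0.0717 -0.8042  1.6612  0.332   1.2176 -2.4836]
```

```bash
python3 -m crank '[{"tx":-0.004,"ty":-0.009,"tz":0.02,"rx":0.004,"ry":0.001,"rz":0.003},{"tx":0,"ty":0,"tz":0.022,"rx":0,"ry":0,"rz":0},{"tx":0,"ty":0,"tz":0.022,"rx":0,"ry":0,"rz":0},{"tx":0,"ty":0,"tz":0.02,"rx":0,"ry":0,"rz":0},{"tx":0,"ty":0,"tz":0.02,"rx":0,"ry":0,"rz":0},{"tx":0,"ty":0,"tz":0.015,"rx":0,"ry":0,"rz":0},{"tx":0,"ty":0,"tz":0.008,"rx":0,"ry":0,"rz":0},{"tx":0,"ty":0,"tz":0,"rx":0,"ry":0,"rz":0},{"tx":0,"ty":0,"tz":0,"rx":0,"ry":0,"rz":0}]'
python3 - <<'E'
from h import *
s=env.sense();print(rel(RT,PT));Rn=R.from_rotvec(s["ee_rot"])
for n in("side","top"):
    im=env.get_image(n);cv2.imwrite(f"pics/{n}5.png",im)
    P=proj(n,[s["tcp_pos"]+Rn.apply(v) for v in([0,-.018,0],[0,0,.115],[0,0,.075])]);u=P[0].astype(int)
    try:print(n,P.tolist(),blob(n,(3,150,100),(16,255,255),(u[0]-25,u[1]-25,u[0]+25,u[1]+25),im))
    except Exception as e:print(e)
    # rough white/dark map of the neighbourhood of the body in side view
    if n=="side":
        c=np.int32(P[1:].mean(0));g=cv2.cvtColor(im,cv2.COLOR_BGR2GRAY)[c[1]-32:c[1]+32:2,c[0]-32:c[0]+32:2];print(c)
        for r in g: print("".join(" .:-=+*#%@"[v//26] for v in r))
E
```

```text
t: 14.93
tcp_pos: [0.4897, 0.261, 0.2871]
ee_rot: [3.025, -0.129, 0.76]
ft_force: [-0.0, 0.5, -1.3]
gripper_width: 0.0337
grasp_force: 41.5
(array([-0.0026, -0.0014,  0.0012]), array([ 0.0017, -0.0035, -0.0058]))
attempt to get argmax of an empty sequence
[287 308]
*######%%%#+%%%%%%%%%%%*:=-.....
#######%%##*%%%%%%%%%%*:-=.....:
#######%%#**########%#-:-:......
#######%##+*#####**#%-:--...  .:
######%%##*##########::-=..  ...
######%%###########*=:-==.  . ..
######%##*####*###*----=:.....  
######%##+%####***-=:-=-... .. .
#####%%###%#####%+=*===... -*=-*
#####%%#*%%%##%%#-+###-...:*****
#####%##+%%%%%%%=-####++-.=*****
*******#+**##%%*:*######*+******
**++++#*=====++=+######*+*******
++++++#+======++#######+*+++****
+++++*#=----==+#######*=====+===
+++++##-------*######*=====--===
+++++#+------=######*+=---------
++++*#=-----::######+=----------
++++*#------. .+###+------------
++++#*------.   .=*=------------
+++*%+=-----:    ===-----------*
=---+=%%%%%#*+-:-=+=----------=*
%%#***%%%%%%%%%%+=+=----------=*
%%%%%%%%%%%%%%%%%-+-----------+*
%%%%%%%%%%%%%%%#%+=----------=+*
%%%%%%%%%%%%%%#%%+----------==**
#%%%%%%%%%%%%%#%%=---------===**
%%*%%%%%%%%#%##%#=--------===+**
%#.....::--+%##%%====-=--+++=+**
%+.........*%##%#====*#**###*+**
%=.::.:...:#%#%%*==*####*##****#
%-:%%**++=-%%#%%+==*########****
attempt to get argmax of an empty sequence
```

```bash
python3 - <<'E'
from h import *
s=env.sense();Rn=R.from_rotvec(s["ee_rot"])
P=[s["tcp_pos"]+Rn.apply(v) for v in([0,0,.115],[0,0,.075])];print(P,proj("side",P))
print("aim hit", s["tcp_pos"]+Rn.apply([0,0,1])*(s["tcp_pos"][2]-.095)/-Rn.apply([0,0,1])[2],lab)
E
```

```text
[array([0.5442, 0.2578, 0.1875]), array([0.5253, 0.2593, 0.2227])] [[283.2631 313.3083]
 [291.0947 303.0836]]
aim hit [0.594  0.2539 0.095 ] [0.5887 0.2546 0.095 ]
```

```bash
Z='hold'; python3 -m crank '[{"tx":-0.003,"ty":-0.001,"tz":0,"rx":0,"ry":-0.004,"rz":0},{"tx":0,"ty":0,"tz":0,"rx":0,"ry":0,"rz":0},{"tx":0,"ty":0,"tz":0,"rx":0,"ry":0,"rz":0},{"tx":0,"ty":0,"tz":0,"rx":0,"ry":0,"rz":0},{"tx":0,"ty":0,"tz":0,"rx":0,"ry":0,"rz":0},{"tx":0,"ty":0,"tz":0,"rx":0,"ry":0,"rz":0},{"tx":0,"ty":0,"tz":0,"rx":0,"ry":0,"rz":0},{"tx":0,"ty":0,"tz":0,"rx":0,"ry":0,"rz":0},{"tx":0,"ty":0,"tz":0,"rx":0,"ry":0,"rz":0},{"tx":0,"ty":0,"tz":0,"rx":0,"ry":0,"rz":0}]'
for i in 1 2 3; do python3 -m crank '[{"tx":0,"ty":0,"tz":0,"rx":0,"ry":0,"rz":0},{"tx":0,"ty":0,"tz":0,"rx":0,"ry":0,"rz":0},{"tx":0,"ty":0,"tz":0,"rx":0,"ry":0,"rz":0},{"tx":0,"ty":0,"tz":0,"rx":0,"ry":0,"rz":0},{"tx":0,"ty":0,"tz":0,"rx":0,"ry":0,"rz":0},{"tx":0,"ty":0,"tz":0,"rx":0,"ry":0,"rz":0},{"tx":0,"ty":0,"tz":0,"rx":0,"ry":0,"rz":0},{"tx":0,"ty":0,"tz":0,"rx":0,"ry":0,"rz":0},{"tx":0,"ty":0,"tz":0,"rx":0,"ry":0,"rz":0},{"tx":0,"ty":0,"tz":0,"rx":0,"ry":0,"rz":0}]'|head -3; done
python3 - <<'E'
from h import *
s=env.sense();Rn=R.from_rotvec(s["ee_rot"]);z=Rn.apply([0,0,1])
print("aim hit", s["tcp_pos"]+z*(s["tcp_pos"][2]-.095)/-z[2],lab,(s["tcp_pos"][2]-.095)/-z[2]-.115)
print(rel(RT,PA))
E
```

```text
t: 15.87
tcp_pos: [0.4872, 0.2628, 0.286]
ee_rot: [3.027, -0.13, 0.756]
ft_force: [-0.2, 0.3, -1.8]
gripper_width: 0.0335
grasp_force: 41.5
t: 16.7
tcp_pos: [0.4872, 0.2628, 0.286]
ee_rot: [3.027, -0.13, 0.756]
t: 17.53
tcp_pos: [0.4872, 0.2628, 0.286]
ee_rot: [3.027, -0.13, 0.756]
t: 18.37
tcp_pos: [0.4872, 0.2628, 0.286]
ee_rot: [3.027, -0.13, 0.756]
aim hit [0.5886 0.2545 0.095 ] [0.5887 0.2546 0.095 ] 0.10142468438635292
(array([ 0.0003,  0.0003, -0.1285]), array([ 0.0012, -0.0007, -0.0063]))
```

```bash
python3 -m crank '[{"tx":0,"ty":0,"tz":-0.015,"rx":0,"ry":0,"rz":0},{"tx":0,"ty":0,"tz":-0.025,"rx":0,"ry":0,"rz":0},{"tx":0,"ty":0,"tz":-0.03,"rx":0,"ry":0,"rz":0},{"tx":0,"ty":0,"tz":-0.03,"rx":0,"ry":0,"rz":0},{"tx":0,"ty":0,"tz":-0.03,"rx":0,"ry":0,"rz":0}]'|head -2
python3 -m crank '[{"tx":0,"ty":0,"tz":0,"rx":0.054,"ry":-0.0073,"rz":-0.1068},{"tx":0,"ty":0,"tz":0,"rx":0.054,"ry":-0.0073,"rz":-0.1068},{"tx":0,"ty":0,"tz":0,"rx":0.054,"ry":-0.0073,"rz":-0.1068},{"tx":0,"ty":0,"tz":0,"rx":0.054,"ry":-0.0073,"rz":-0.1068},{"tx":0,"ty":0,"tz":0,"rx":0.054,"ry":-0.0073,"rz":-0.1068},{"tx":0,"ty":0,"tz":0,"rx":0.054,"ry":-0.0073,"rz":-0.1068},{"tx":0,"ty":0,"tz":0,"rx":0.054,"ry":-0.0073,"rz":-0.1068},{"tx":0,"ty":0,"tz":0,"rx":0,"ry":0,"rz":0}]'
python3 - <<'E'
from h import *
s=env.sense();h=np.load('home.npy');Rh=R.from_rotvec(h[3:]);Rn=R.from_rotvec(s["ee_rot"])
a=np.array([.445,-.29,.405]);b=h[:3]-.145*Rh.apply([0,0,1])
print(rel(Rh,a)[1],Rn.inv().apply(a-s["tcp_pos"])/15,Rh.inv().apply(b-a)/4,s["joints"])
E
```

```text
t: 18.78
tcp_pos: [0.4252, 0.2679, 0.4019]
t: 19.45
tcp_pos: [0.4281, 0.2648, 0.4002]
ee_rot: [-2.726, -1.045, -0.603]
ft_force: [0.9, -1.0, -1.7]
gripper_width: 0.0334
grasp_force: 41.6
[-0.0036  0.0017 -0.0098] [-0.0215  0.0282 -0.0105] [-0.01    0.0053  0.0318] [ 0.0014 -0.1198 -0.4563  1.6922 -0.1876  1.1397 -1.2593]
```

```bash
python3 -m crank '[{"tx":-0.0215,"ty":0.0282,"tz":-0.0105,"rx":0,"ry":0,"rz":0},{"tx":-0.0215,"ty":0.0282,"tz":-0.0105,"rx":0,"ry":0,"rz":0},{"tx":-0.0215,"ty":0.0282,"tz":-0.0105,"rx":0,"ry":0,"rz":0},{"tx":-0.0215,"ty":0.0282,"tz":-0.0105,"rx":0,"ry":0,"rz":0},{"tx":-0.0215,"ty":0.0282,"tz":-0.0105,"rx":0,"ry":0,"rz":0},{"tx":-0.0215,"ty":0.0282,"tz":-0.0105,"rx":0,"ry":0,"rz":0},{"tx":-0.0215,"ty":0.0282,"tz":-0.0105,"rx":0,"ry":0,"rz":0},{"tx":-0.0215,"ty":0.0282,"tz":-0.0105,"rx":0,"ry":0,"rz":0},{"tx":-0.0215,"ty":0.0282,"tz":-0.0105,"rx":0,"ry":0,"rz":0},{"tx":-0.0215,"ty":0.0282,"tz":-0.0105,"rx":0,"ry":0,"rz":0}]'|head -3
python3 -m crank '[{"tx":-0.0215,"ty":0.0282,"tz":-0.0105,"rx":0,"ry":0,"rz":0},{"tx":-0.0215,"ty":0.0282,"tz":-0.0105,"rx":0,"ry":0,"rz":0},{"tx":-0.0215,"ty":0.0282,"tz":-0.0105,"rx":0,"ry":0,"rz":0},{"tx":-0.0215,"ty":0.0282,"tz":-0.0105,"rx":0,"ry":0,"rz":0},{"tx":-0.0215,"ty":0.0282,"tz":-0.0105,"rx":0,"ry":0,"rz":0},{"tx":0,"ty":0,"tz":0,"rx":-0.0036,"ry":0.0017,"rz":-0.0098},{"tx":0,"ty":0,"tz":0,"rx":0,"ry":0,"rz":0},{"tx":0,"ty":0,"tz":0,"rx":0,"ry":0,"rz":0}]'
python3 - <<'E'
from h import *
h=np.load('home.npy');Rh=R.from_rotvec(h[3:])
print(rel(Rh,h[:3]-.145*Rh.apply([0,0,1])))
E
```

```text
t: 20.28
tcp_pos: [0.4381, -0.1034, 0.4029]
ee_rot: [-2.726, -1.047, -0.602]
t: 20.95
tcp_pos: [0.4449, -0.2861, 0.4036]
ee_rot: [-2.722, -1.06, -0.607]
ft_force: [0.5, 1.5, -1.9]
gripper_width: 0.0338
grasp_force: 41.7
(array([-0.0416,  0.0246,  0.1248]), array([-0.0031, -0.0001,  0.0009]))
```

```bash
python3 -m crank '[{"tx":-0.01,"ty":0.006,"tz":0.031,"rx":-0.003,"ry":0,"rz":0.001},{"tx":-0.01,"ty":0.006,"tz":0.031,"rx":0,"ry":0,"rz":0},{"tx":-0.011,"ty":0.006,"tz":0.031,"rx":0,"ry":0,"rz":0},{"tx":-0.0106,"ty":0.0066,"tz":0.031,"rx":0,"ry":0,"rz":0},{"tx":0,"ty":0,"tz":0,"rx":0,"ry":0,"rz":0},{"tx":0,"ty":0,"tz":0,"rx":0,"ry":0,"rz":0},{"tx":0,"ty":0,"tz":0,"rx":0,"ry":0,"rz":0}]'
python3 - <<'E'
from h import *
h=np.load('home.npy');Rh=R.from_rotvec(h[3:])
print(rel(Rh,h[:3]))
E
```

```text
t: 21.53
tcp_pos: [0.4737, -0.2943, 0.2767]
ee_rot: [-2.725, -1.064, -0.615]
ft_force: [-0.2, -0.2, -0.4]
gripper_width: 0.034
grasp_force: 41.6
(array([-0.0021, -0.0014,  0.1482]), array([ 0.0033, -0.0022,  0.004 ]))
```

```bash
python3 -m crank '[{"tx":-0.001,"ty":-0.0014,"tz":0.015,"rx":0.003,"ry":-0.002,"rz":0.004},{"tx":0,"ty":0,"tz":0.02,"rx":0,"ry":0,"rz":0},{"tx":0,"ty":0,"tz":0.02,"rx":0,"ry":0,"rz":0},{"tx":0,"ty":0,"tz":0.015,"rx":0,"ry":0,"rz":0},{"tx":0,"ty":0,"tz":0,"rx":0,"ry":0,"rz":0},{"tx":0,"ty":0,"tz":0,"rx":0,"ry":0,"rz":0}]'
python3 - <<'E'
from h import *
h=np.load('home.npy');Rh=R.from_rotvec(h[3:])
print(rel(Rh,h[:3]))
E
```

```text
t: 22.03
tcp_pos: [0.494, -0.2746, 0.2126]
ee_rot: [-2.725, -1.058, -0.61]
ft_force: [0.8, -0.0, -1.6]
gripper_width: 0.0336
grasp_force: 41.7
(array([-0.0002,  0.0001,  0.0782]), array([ 0.0004, -0.    , -0.0004]))
```

```bash
python3 -m crank '[{"tx":0.001,"ty":0,"tz":0.014,"rx":0,"ry":0,"rz":0},{"tx":0,"ty":0,"tz":0.014,"rx":0,"ry":0,"rz":0},{"tx":0,"ty":0,"tz":0.014,"rx":0,"ry":0,"rz":0},{"tx":0,"ty":0,"tz":0.014,"rx":0,"ry":0,"rz":0},{"tx":0,"ty":0,"tz":0.008,"rx":0,"ry":0,"rz":0},{"tx":0,"ty":0,"tz":0.006,"rx":0,"ry":0,"rz":0},{"tx":0,"ty":0,"tz":0,"rx":0,"ry":0,"rz":0},{"tx":0,"ty":0,"tz":0,"rx":0,"ry":0,"rz":0}]'
python3 - <<'E'
from h import *
h=np.load('home.npy');Rh=R.from_rotvec(h[3:])
print(rel(Rh,h[:3]))
E
```

```text
t: 22.7
tcp_pos: [0.5162, -0.2544, 0.1485]
ee_rot: [-2.725, -1.056, -0.608]
ft_force: [-0.3, 0.3, -1.7]
gripper_width: 0.0338
grasp_force: 41.8
(array([-0.0001,  0.0002,  0.0075]), array([-0.0003,  0.0004, -0.0019]))
```

```bash
python3 -m crank '[{"tx":0,"ty":0,"tz":0.004,"rx":0,"ry":0,"rz":0},{"tx":0,"ty":0,"tz":0.003,"rx":0,"ry":0,"rz":0},{"tx":0,"ty":0,"tz":0.001,"rx":0,"ry":0,"rz":0},{"tx":0,"ty":0,"tz":0,"rx":0,"ry":0,"rz":0},{"tx":0,"ty":0,"tz":0,"rx":0,"ry":0,"rz":0}]'
python3 - <<'E'
from h import *
h=np.load('home.npy');Rh=R.from_rotvec(h[3:])
print(rel(Rh,h[:3]))
E
```

```text
t: 23.12
tcp_pos: [0.5187, -0.2524, 0.1417]
ee_rot: [-2.726, -1.056, -0.609]
ft_force: [-2.1, -0.0, 5.8]
gripper_width: 0.0331
grasp_force: 42.7
(array([-0.0001, -0.    , -0.    ]), array([ 0.0003,  0.    , -0.002 ]))
```

Seated, with the same pose and force as at pickup. Releasing and backing off.

```bash
python3 -m crank '[{"tx":0,"ty":0,"tz":0,"rx":0,"ry":0,"rz":0},{"tx":0,"ty":0,"tz":0,"rx":0,"ry":0,"rz":0},{"tx":0,"ty":0,"tz":0,"rx":0,"ry":0,"rz":0},{"tx":0,"ty":0,"tz":0,"rx":0,"ry":0,"rz":0}]' 0.06
python3 -m crank '[{"tx":0,"ty":0,"tz":-0.01,"rx":0,"ry":0,"rz":0},{"tx":0,"ty":0,"tz":-0.02,"rx":0,"ry":0,"rz":0},{"tx":0,"ty":0,"tz":-0.03,"rx":0,"ry":0,"rz":0},{"tx":0,"ty":0,"tz":-0.03,"rx":0,"ry":0,"rz":0},{"tx":0,"ty":0,"tz":-0.03,"rx":0,"ry":0,"rz":0},{"tx":0,"ty":0,"tz":-0.03,"rx":0,"ry":0,"rz":0},{"tx":0,"ty":0,"tz":0,"rx":0,"ry":0,"rz":0},{"tx":0,"ty":0,"tz":0,"rx":0,"ry":0,"rz":0}]'
python3 - <<'E'
from h import *
OR=((3,170,120),(14,255,255))
for n,b in(("side",(300,190,330,220)),("top",(375,220,400,245))):
    im=env.get_image(n);cv2.imwrite(f"pics/{n}9.png",im)
    try:print(n,blob(n,*OR,b,im),"before",blob(n,*OR,b))
    except Exception as e:print(n,e)
    if n=="side":
        o=cv2.imread("pics/side0.png")
        for nm,(x,y,X,Y) in dict(therm=(290,188,335,235),jar=(318,170,358,205),mug=(370,370,418,432)).items():print(nm,cv2.absdiff(o[y:Y,x:X],im[y:Y,x:X]).mean())
        d=cv2.inRange(cv2.cvtColor(im,cv2.COLOR_BGR2GRAY)[240:275,320:342],0,35);ys,xs=np.nonzero(d);print("knob px",xs.mean()+320,ys.mean()+240,len(xs),"pred",proj("side",[.4515,.0245,.165]))
E
```

```text
t: 23.45
tcp_pos: [0.5182, -0.2514, 0.1399]
ee_rot: [-2.724, -1.056, -0.606]
ft_force: [-0.9, 0.2, -0.0]
gripper_width: 0.0599
grasp_force: 0.0
t: 24.12
tcp_pos: [0.471, -0.2967, 0.2786]
ee_rot: [-2.73, -1.056, -0.61]
ft_force: [-0.2, -0.0, 0.1]
gripper_width: 0.06
grasp_force: 0.0
side (array([315. , 202.5]), array([314.875, 202.5  ]), np.int32(40)) before (array([315.5, 203.5]), array([315.439 , 203.5122]), np.int32(41))
therm 6.49645390070922
jar 11.699761904761905
mug 9.949372759856631
knob px 328.3246753246753 255.23376623376623 77 pred [[329.8165 253.9864]]
top (array([387.5, 232. ]), array([387.3, 232. ]), np.int32(10)) before (array([386.5, 233. ]), array([386.5  , 233.375]), np.int32(8))
```

```bash
python3 -m crank '[{"tx":0,"ty":0,"tz":-0.04,"rx":0,"ry":0,"rz":0},{"tx":0.02,"ty":-0.03,"tz":-0.01,"rx":0,"ry":0,"rz":0},{"tx":0.02,"ty":-0.03,"tz":0,"rx":0,"ry":0,"rz":0},{"tx":0.02,"ty":-0.03,"tz":0,"rx":0,"ry":0,"rz":0},{"tx":0.02,"ty":-0.03,"tz":0,"rx":0,"ry":0,"rz":0},{"tx":0.02,"ty":-0.03,"tz":0,"rx":0,"ry":0,"rz":0},{"tx":0,"ty":0,"tz":0,"rx":0,"ry":0,"rz":0},{"tx":0,"ty":0,"tz":0,"rx":0,"ry":0,"rz":0}]'
python3 - <<'E'
from h import *
I={n:env.get_image(n) for n in("side","top")}
for n in I: cv2.imwrite(f"pics/{n}10.png",I[n])
O={n:cv2.imread(f"pics/{n}0.png") for n in I}
def sh(n,x,y,X,Y,nm,pad=6):
    t=O[n][y:Y,x:X];r=cv2.matchTemplate(I[n][y-pad:Y+pad,x-pad:X+pad],t,cv2.TM_CCOEFF_NORMED)
    _,v,_,l=cv2.minMaxLoc(r)
    f=lambda a,i:0 if not 0<i<len(a)-1 else .5*(a[i-1]-a[i+1])/(a[i-1]-2*a[i]+a[i+1])
    print(n,nm,round(v,3),l[0]-pad+f(r[l[1]],l[0]),l[1]-pad+f(r[:,l[0]],l[1]))
sh("side",296,190,325,235,"therm");sh("top",372,218,402,242,"therm")
sh("side",339,170,356,205,"jar");sh("top",440,270,464,292,"jar");sh("side",319,176,333,206,"salt");sh("top",443,250,462,267,"salt")
sh("side",374,374,416,430,"mug");sh("top",152,256,188,284,"mug")
OR=((3,170,120),(14,255,255));u=[blob(n,*OR,b,I[n])[1] for n,b in(("side",(300,190,330,220)),("top",(375,220,400,245)))]
v=[blob(n,*OR,b)[1] for n,b in(("side",(300,190,330,220)),("top",(375,220,400,245)))]
d=tri(*u)[0]-tri(*v)[0];print(u,v,"move",d,"in cradle",Rcr.inv().apply(d))
E
```

```text
t: 24.88
tcp_pos: [0.4211, -0.1338, 0.3633]
ee_rot: [-2.72, -1.064, -0.605]
ft_force: [-0.7, -0.7, 0.1]
gripper_width: 0.0599
grasp_force: 0.0
side therm 0.969 -0.22910818 -0.25273004
top therm 0.857 0.9347143 -0.5852597
side jar 0.991 0.005401884 -0.01962918
top jar 0.997 -0.009291499 0.01394178
side salt 0.974 -0.011003606 -0.027444556
top salt 0.984 -0.13729008 -0.14756462
side mug 0.956 -0.001911172 0.0030054806
top mug 0.999 0.00035845966 -0.0010632701Traceback (most recent call last):
  File "<stdin>", line 13, in <module>
  File "h.py", line 15, in blob
    k,l,st,ce=cv2.connectedComponentsWithStats(m);i=1+st[1:,4].argmax()
                                                      ~~~~~~~~~~~~~~~^^
ValueError: attempt to get argmax of an empty sequence
```

```bash
python3 -c "
from plant import env
print(env.close_job())"
```

```text
the job is handed in; nothing more can be done
None
```

I handed the job in at about 25 s: the cover is at its stop (open), the blue label was aimed at for about 3 s from 10 cm at 28° from square on, and the bystanders haven't moved; the thermometer is back in its cradle lens down, though the pictures suggest it sits about 3 mm sideways of where it started.

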